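Pop a tin out of the dispenser and trap it on the chute

ROBOT

A 7-joint arm with a two-finger parallel gripper is mounted at the origin on the work surface. World frame = base frame: x ahead of the robot, y to its left, z up, the work surface at z = 0. Lengths are in m, angles in degrees, forces in N, time in s.
With the tool pointing down it reaches from about 0.425 to 0.875 m from the base axis. Payload 4.7 kg.
Tool frame: the origin (TCP) lies midway between the tips of the shut fingers; the grasp point (between the pads) lies 19 mm behind it; z points along the fingers, y is the direction in which the jaws open and shut (so a half turn about z gives the same grasp; the last joint's range is limited). The gripper opens to 87 mm and grips with 3 to 60 N. Pads are 19 mm wide; open, the fingers measure 117 mm over their backs; the gripper's body (75 mm by 190 mm) begins 51 mm behind the grasp point.
Start: joints at [-70.926, 18.392, -4.016, 83.108, 1.295, 78.541, -3.26], TCP at [0.204, 0.617, 0.223] pointing down, gripper open.
Joint ranges: [-163.93, 163.93], [-17.29, 119.83], [-79.2, 71.16], [3.27, 140.29], [-89.18, 269.18], [5.43, 117.66], [-154.24, 154.24]. Speed limits (degrees/s): [147.25, 147.25, 180, 180, 180, 180, 180].

INTERFACE

Orientations are given as [roll, pitch, yaw] about the fixed x, y, z axes, in that order (R = Rz(yaw) Ry(pitch) Rx(roll)).
In Python, from cell import env gives the robot as it stands.
- The arm moves only by the tool apply_moves, never from a script. Its argument "targets" is a list of rows, each a list of 2 entries, a list of its own where there are three numbers: the shift along the world's x, y, z in mm, then the turn, a rotation vector about the world's x, y, z in rad. A call has 1 to 8 rows; each row is the pose to reach, as a shift and turn from the pose commanded when the call began; what a row does not reach only later rows make up. A row lasts 1/10 s, in which the tool goes at most 50 mm and 8.59 degrees, less where a joint would pass 70% of its speed; a pose out of reach is approached as far as the arm can. A call with a gripper value outside its range is refused whole. "hand" is the finger opening in mm, from 0 to 87, set as the call begins (left out, the last holds). The fingers move at their own pace and stop on an object; "squeeze" is the grip in N (left out, the last holds). Time passes only in rows, so rows that repeat a pose let the fingers close. It gives the time, the measured TCP pose, the force and the opening at its end, in the units of the state.
- env.get_obs(): the state, without advancing time (a new reading comes with each control period).
- env.read_camera(name): name is "side" or "top" or "wrist"; returns a dict with "image" (400x640x3 uint8, red, green, blue), "camera_matrix" (3x3 intrinsics, pixels), "camera_from_world" (4x4, takes a point from world to camera coordinates); the wrist camera has in their place "mount" (4x4, takes a point from camera to tool coordinates, whose origin is the TCP and whose axes are the flange's). Camera axes: x right, y down, z forward; pixel columns grow to the right and rows downward; lengths in m; the calibration is good to about 2 mm. The wrist camera is an equidistant fisheye: a pixel r from the principal point sees the ray r / f radians off the axis. A picture is of the moment at which its call begins: read the wrist's pose just before it. There is no depth.
- env.sign_off(): hands the job in, once; it reports no verdict.
Trained networks look in a picture, given as the dict that the camera call returned (one of the last four; its "shot" number tells which), for a name from the list of things; names that differ only in an ending like _2 or _b are one class to them, and where a whole thing is asked for, a point or a joint stands for the part that bears it (a point fixed in the world has none). Each returns a list of dicts, best first, with "conf" (0 to 1); they miss things now and then, are a little off and sometimes report something else, mostly with a low value. They report only what shows in the picture. A call takes as long as a camera call. They do not tell look-alikes from the thing itself.
- env.regions_of(picture, target): "region" (400x640 bool, what is visible of it) and "rect" ([left, top, right, bottom] in pixels, round what is visible of it).
The state is a dict: "time_s": time; "qpos": joint angles; "joint_velocities": joint speeds; "effort": joint torques, N m; "tool_pos": TCP position; "tool_rot": TCP orientation; "force": force on the tool from outside, world axes, zero at the start; "wrist_torque": the same for the moment, N m; "grip_width": finger opening in m.
Only numpy, scipy, OpenCV 4.12 (cv2) and the standard library are available. Lean on these libraries where they do the work, as an engineer would, in place of code of your own. Each camera call takes 0.05 s, during which the arm holds its last target. There are 200 camera calls.

TASK

At the blue tin dispenser, press the green ejector button down with one finger so that the red-topped tin pops up out of its pocket, and trap the tin on the sloping chute with the other finger before it slides off the open end. Nothing is to be picked up, and the three jars stay where they stand. The program finishes while the finger is still holding the tin back, clear of its pocket, at rest on the chute.

Things in the scene. Friction and masses are not known exactly. Their poses are not given: they have to be found in the camera images.
- chute: Sloping chute, 15 deg, slick steel deck between blue walls. Frame: origin mid-pocket, level with the deck surface, 85 mm above the table; x down the slope, y across, z normal to the deck. Pocket 62 x 62 mm, floor 5 mm below the deck, x -31 to 31 mm; deck from x 31 mm on. Wall inner faces at y +/-31 mm, 4 mm thick, tops 10 mm above the deck.
- chute_end (a point): Middle of the chute's open lower end, on the deck surface, 131 mm down the slope from the pocket's middle, 51 mm above the table. Below it lies a fixed shallow cardboard tray, 35 mm high. A tin let go from the pocket slides here by itself in under half a second.
- ejector_top (a point): Middle of the top of the round green button, 28 mm wide, vertical press, housing top 66 mm above the table. It lies 54 mm to the chute's +y side, 80 mm down the slope. Top 20 mm above the deck beside it at rest, 8 mm when fully pressed: a fingertip at the same height straight across, over the chute's centre line, then blocks the 18 mm tall tin.
- ejector (a joint): Press of the ejector button in m: 0 up, 0.012 fully down. Spring: 2 N to start, about 6 to 8 N fully down (with the tin's weight); it springs back when let go.
- lifter (a joint): Rise in m of the yellow pocket floor that pops the tin, along the chute's z. Driven by the ejector button only, in proportion to its press: 0 at rest, 0.005 (level with the deck, the tin starts to slide) at 8.6 mm of press, 0.007 at full press.
- tin: Flat round tin, brass-coloured with a red top, 58 mm in diameter, 18 mm high, about 120 g, slick (friction on the chute about 0.1). Origin at the centre of its underside, z its axis. At the start it sits in the pocket, tilted with the chute.
- jar_red: Bystander: squat amber jar with a white lid, 60 mm in diameter, 75 mm high, origin at the centre of its underside, standing on the table.
- jar_green: Bystander: squat green jar with a white lid, same size and origin.
- jar_dark: Bystander: squat brown jar with a black lid, same size and origin.
There are look-alikes about, which are no part of the job. There is more than one size of the tin; the job needs the smaller.

How it is judged (in metres and radians):
On the way, in this order (a step that is already met when the one before it is completed fails the run):
1. the ejector button is pressed down (value of joint ejector above 0.008 m).
2. the tin has slid out of its pocket and a finger stops it on the chute (x of tin in the frame of chute between 0.015 and 0.115 m and contact force between the fingers and tin above 0.02 N and linear speed of tin below 0.03 m/s), for 0.2 s.
At the end, for the whole second after the job is handed in: The tin lies flat and at rest on the chute's deck (within about 5 mm and 0.15 rad), its middle 15 to 115 mm down the slope from the pocket's middle, with a finger touching it and holding it back (more than 0.02 N); the jars are within 20 mm of where they stood (x of tin in the frame of chute between 0.015 and 0.115 m and z of tin in the frame of chute between -0.004 and 0.006 m and angle between the z axis of tin and the z axis of chute, either way round below 0.15 rad and contact force between the fingers and tin above 0.02 N and linear speed of tin below 0.02 m/s and distance of each of jar_red, jar_green, jar_dark from where it was at the start of the episode below 0.02 m); the arm keeps its last pose, push and grip.
It fails at once if the tin slid off the open end of the chute (x of tin in the frame of chute above 0.125 m).
It fails at once if the tin was lifted off the chute (z of tin in the frame of chute above 0.02 m).
It fails at once if a jar was moved or tipped (distance of any of jar_red, jar_green, jar_dark from where it was at the start of the episode above 0.02 m or angle between any of jar_red, jar_green, jar_dark's own z axis and vertical above 0.3 rad).
It also fails if it takes over 32 s, if anything falls off the work surface, if the arm or the gripper's body presses on something with over 40 N, if the wrist force passes 120 N, or if a joint passes its speed limit or range.

## Working session

There is one attempt and no reset: what is moved stays moved. The work goes in short steps, Python scripts to look and compute and a tool call to move; the robot and the scene stay as the last step left them, time stands still between calls to the robot, and variables do not carry over. Pictures are saved under pics/ and viewed, about 8 in all and at most 12, crops included, and the job is handed in when it is done.

Besides the shell and the picture viewer there is one more tool, called as name(argument=value, ...), one argument or row to a line, values as JSON. apply_moves: Moves the arm, as the interface text tells. Its arguments: {"type":"object","properties":{"targets":{"type":"array","items":{"type":"array"}},"hand":{"type":"number"},"squeeze":{"type":"number"}},"required":["targets"]}

```bash
mkdir -p pics; ls; cat > h.py <<'E'
import numpy as np, cv2
from cell import env
def save(im,n): cv2.imwrite('pics/'+n,cv2.cvtColor(im,cv2.COLOR_RGB2BGR))
def px(c,P):
    P=np.atleast_2d(P); T=np.array(c['camera_from_world']); q=P@T[:3,:3].T+T[:3,3]; u=q@np.array(c['camera_matrix']).T; return u[:,:2]/u[:,2:]
def ray(c,uv):
    T=np.array(c['camera_from_world']);R=T[:3,:3]; o=-R.T@T[:3,3]; d=R.T@np.linalg.inv(c['camera_matrix'])@np.array([uv[0],uv[1],1.]); return o,d
def atz(c,uv,z):
    o,d=ray(c,uv); return o+d*(z-o[2])/d[2]
E
python3 - <<'E'
from h import *
print({k:np.round(v,3) for k,v in env.get_obs().items()})
for n in ['top','side']:
    c=env.read_camera(n); save(c['image'],n+'.png')
    T=np.array(c['camera_from_world']); print(n,-T[:3,:3].T@T[:3,3],np.round(T[:3,:3],2).tolist())
    for t in ['chute','tin','ejector','ejector_top','jar_red','jar_green','jar_dark']:
        try: print(t,[(round(r['conf'],2),[int(x) for x in r['rect']]) for r in env.regions_of(c,t)])
        except Exception as e: print(t,e)
E
```

```text
pics
{'time_s': np.float64(0.0), 'qpos': array([-70.929,  18.439,  -4.013,  83.177,   1.294,  78.541,  -3.259]), 'joint_velocities': array([ 0.055,  0.012,  0.096,  0.133, -0.025, -0.084,  0.016]), 'effort': array([-1.0000e-03, -4.9130e+01, -4.0400e-01, -3.1253e+01, -6.4000e-02,
        4.4000e-02,  0.0000e+00]), 'tool_pos': array([0.204, 0.617, 0.221]), 'tool_rot': array([-1.79889e+02,  6.00000e-03,  1.61738e+02]), 'force': array([ 0.076, -0.367,  0.176]), 'wrist_torque': array([ 0.012, -0.028, -0.002]), 'grip_width': np.float64(0.087)}
top [0.53309845 0.02919207 0.89855701] [[0.03, -1.0, 0.0], [-1.0, -0.03, -0.08], [0.08, 0.0, -1.0]]
chute [(0.68, [349, 198, 450, 249]), (0.38, [409, 205, 442, 233])]
tin [(0.88, [407, 204, 439, 237]), (0.63, [452, 244, 498, 287])]
ejector [(0.69, [378, 246, 396, 264]), (0.2, [421, 133, 456, 168])]
ejector_top [(0.71, [420, 134, 458, 165]), (0.69, [381, 245, 398, 261])]
jar_red [(0.9, [294, 151, 322, 185])]
jar_green [(0.62, [420, 135, 458, 164]), (0.47, [477, 189, 519, 224])]
jar_dark [(0.67, [476, 188, 521, 223])]
side [ 0.24766838 -0.57675337  0.72055628] [[0.86, -0.51, -0.01], [-0.35, -0.57, -0.74], [0.38, 0.64, -0.67]]
chute [(0.72, [297, 218, 383, 274]), (0.58, [403, 229, 435, 269])]
tin [(0.97, [341, 239, 368, 259]), (0.59, [327, 319, 372, 362]), (0.56, [397, 291, 435, 339])]
ejector [(0.74, [299, 235, 314, 254])]
ejector_top [(0.73, [300, 238, 311, 253])]
jar_red [(0.63, [401, 229, 436, 273]), (0.62, [324, 167, 350, 206])]
jar_green [(0.89, [404, 228, 435, 269]), (0.34, [300, 240, 312, 255])]
jar_dark [(0.92, [396, 288, 436, 337])]
```

```bash
python3 -c "
import cv2,numpy as np
a=cv2.imread('pics/top.png');b=cv2.imread('pics/side.png');
cv2.imwrite('pics/both.png',cv2.resize(np.vstack([a,b]),(480*1,600)))"
```

```text
(no output)
```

View pics/top.png

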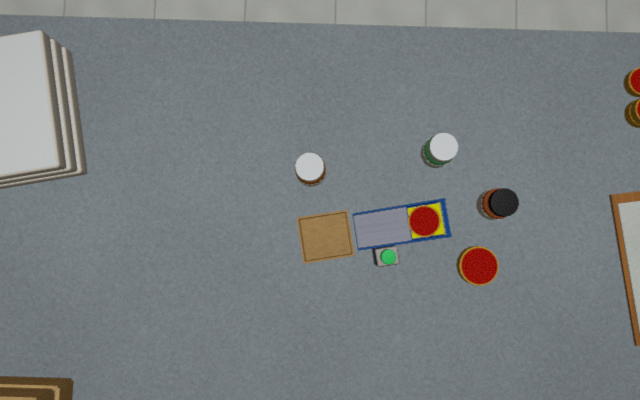

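View pics/side.png

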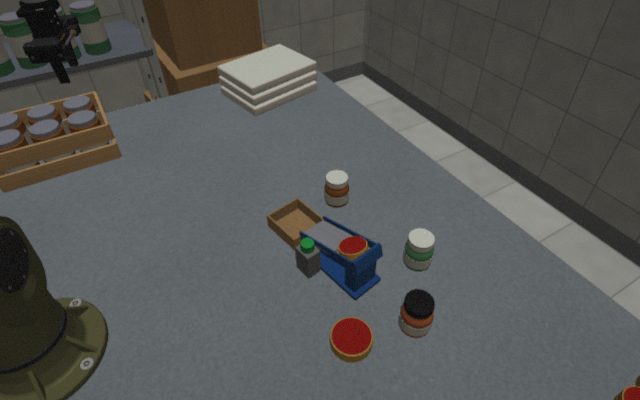

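Top view: the blue chute runs from the pocket at (425,221) to its open end at (355,231), so downhill is about world +y. The green button is at (388,257), and the jars are at (310,168), (440,150) and (500,203).

Tin candidates are the one in the yellow pocket (425,221), the larger red-topped one on the table (478,266), and the far ones at (635,80/110). The pocket tin is the one meant: it is smaller and sits in the pocket. I'll measure it and confirm with a crop.

```bash
python3 - <<'E'
from h import *
R={}
for n in ['top','side']:
    c=env.read_camera(n); im=c['image']; hsv=cv2.cvtColor(im,cv2.COLOR_RGB2HSV); H,S,V=cv2.split(hsv)
    def blobs(m,amin=15):
        k,l,s,ce=cv2.connectedComponentsWithStats(m.astype(np.uint8)); return [(ce[i],s[i]) for i in range(1,k) if s[i][4]>amin]
    red=blobs(((H<6)|(H>174))&(S>180)&(V>60)); gr=blobs((H>55)&(H<80)&(S>150)&(V>120))
    for nm,b in (('red',red),('green',gr)):
        for ce,s in b: print(n,nm,np.round(ce,1),s.tolist())
    bl=((H>105)&(H<125)&(S>150)&(V>40)).astype(np.uint8)
    if n=='top':
        p=np.argwhere(bl[190:255,345:460])[:,::-1]+[345,190]
        print('blue rect',cv2.minAreaRect(p.astype(np.float32)))
        save(cv2.resize(im[180:300,280:520],None,fx=3,fy=3,interpolation=2),'crop.png')
    R[n]=(c,red,gr)
def near(b,p): return min((x[0] for x in b),key=lambda q:np.hypot(*(q-p)))
def tri(p,q):
    A=[];B=[]
    for n,uv in (('top',p),('side',q)):
        o,d=ray(R[n][0],uv); d/=np.linalg.norm(d); M=np.eye(3)-np.outer(d,d); A.append(M);B.append(M@o)
    return np.linalg.lstsq(np.vstack(A),np.hstack(B),rcond=None)[0]
t=[near(R['top'][1],[425,221]),near(R['side'][1],[354,243])]; g=[near(R['top'][2],[388,257]),near(R['side'][2],[307,244])]
print('tin tri',tri(*t),'z-fixed',[atz(R[n][0],u,.0975) for n,u in zip(['top','side'],t)])
print('btn tri',tri(*g),'z-fixed',[atz(R[n][0],u,.084) for n,u in zip(['top','side'],g)])
E
```

```text
top red [635.8  80.1] [631, 69, 9, 23, 151]
top red [638.6 108.5] [638, 103, 2, 12, 20]
top red [423.8 220.7] [410, 207, 29, 28, 611]
top red [479.  265.7] [462, 249, 35, 35, 938]
top green [387.8 256.5] [381, 250, 15, 14, 162]
blue rect ((401.5921936035156, 224.56637573242188), (38.12602233886719, 92.52619934082031), 80.7538833618164)
side red [352.3 244.5] [340, 237, 26, 16, 330]
side red [351.2 335.7] [332, 318, 39, 36, 1073]
side red [632.1 393.5] [624, 387, 16, 13, 183]
side green [307.  242.4] [302, 238, 11, 9, 79]
tin tri [ 0.56451771 -0.13925177  0.09736848] z-fixed [array([ 0.5647802 , -0.13936896,  0.0975    ]), array([ 0.56416481, -0.1392351 ,  0.0975    ])]
btn tri [ 0.49851948 -0.07787606  0.08244686] z-fixed [array([ 0.49869236, -0.07772365,  0.084     ]), array([ 0.49780096, -0.07904097,  0.084     ])]
```

View pics/crop.png

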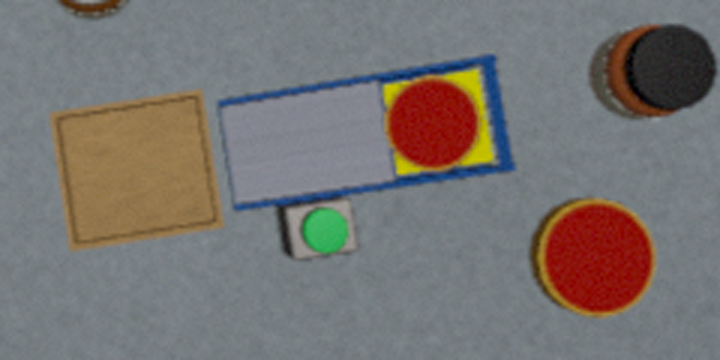

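The crop confirms it: a 58 mm-class tin in the yellow pocket, with the larger tin separate at right. Triangulated heights fit (tin top 97.4 mm, expected 97.5; button about 83 mm, expected 84). The tin-to-button distance is 90.2 mm against 90.1 expected, and the chute yaw comes out at about 100°.

The fingers go 54 mm apart (opening 39 mm), midpoint at (0.525, -0.073), with jaws along angle 10.2°.

apply_moves(
  targets=[
    [[31, -40, 0], [0, 0, -0.0675]],
    [[62, -79, 0], [0, 0, -0.135]],
    [[92, -119, 0], [0, 0, -0.2025]],
    [[123, -158, 0], [0, 0, -0.27]],
    [[154, -198, 0], [0, 0, -0.3375]],
    [[185, -238, 0], [0, 0, -0.405]],
    [[215, -277, 0], [0, 0, -0.4725]],
    [[246, -317, 0], [0, 0, -0.54]],
  ],
  hand=39,
  squeeze=20,
)

```text
time_s: 1.7
tool_pos: [0.45, 0.2996, 0.223]
tool_rot: [179.9, -0.0, 130.6]
force: [1.2, 1.4, -0.5]
grip_width: 0.0402
```

apply_moves(
  targets=[
    [[10, -48, 0], [0, 0, -0.067]],
    [[20, -95, 0], [0, 0, -0.133]],
    [[30, -143, 0], [0, 0, -0.2]],
    [[40, -190, 0], [0, 0, -0.267]],
    [[50, -238, 0], [0, 0, -0.333]],
    [[60, -285, 0], [0, 0, -0.4]],
    [[70, -333, 0], [0, 0, -0.467]],
    [[75, -373, 0], [0, 0, -0.533]],
  ],
)

```text
time_s: 2.5
tool_pos: [0.5243, -0.0748, 0.2231]
tool_rot: [179.9, 0.0, 100.0]
force: [0.8, 0.3, 0.4]
grip_width: 0.0394
```

apply_moves(
  targets=[
    [[0, 0, -30], [0, 0, 0]],
    [[0, 0, -60], [0, 0, 0]],
    [[0, 0, -80], [0, 0, 0]],
    [[0, 0, -80], [0, 0, 0]],
    [[0, 0, -80], [0, 0, 0]],
  ],
)

```text
time_s: 3.0
tool_pos: [0.5242, -0.0718, 0.1431]
tool_rot: [180.0, 0.0, 100.3]
force: [0.2, 0.3, 0.0]
grip_width: 0.0389
```

```bash
python3 - <<'E'
from h import *
o=env.get_obs(); print(o['tool_pos'],o['tool_rot'],o['grip_width'])
w=env.read_camera('wrist'); s=env.read_camera('side')
print({k:np.round(v,3).tolist() for k,v in w.items() if k not in('image',)})
save(np.vstack([w['image'][:,80:560][:, :],cv2.resize(s['image'][190:290,270:430],(480,300))])[:600],'w1.png')
E
```

```text
[ 0.52421181 -0.07177755  0.14311487] [1.79984203e+02 1.49719253e-02 1.00258093e+02] 0.03894075896164753
{'camera_matrix': [[309.707, 0.0, 320.576], [0.0, 309.707, 204.388], [0.0, 0.0, 1.0]], 'mount': [[-0.001, -0.964, -0.267, 0.073], [1.0, -0.001, -0.001, -0.001], [0.001, -0.267, 0.964, -0.162], [0.0, 0.0, 0.0, 1.0]], 'shot': 5}
```

```bash
python3 -c "
import cv2;a=cv2.imread('pics/w1.png');print(a.shape);cv2.imwrite('pics/w1.png',cv2.resize(a,(411,600)) if a.shape[0]>600 else a)"
```

```text
(600, 480, 3)
```

View pics/w1.png

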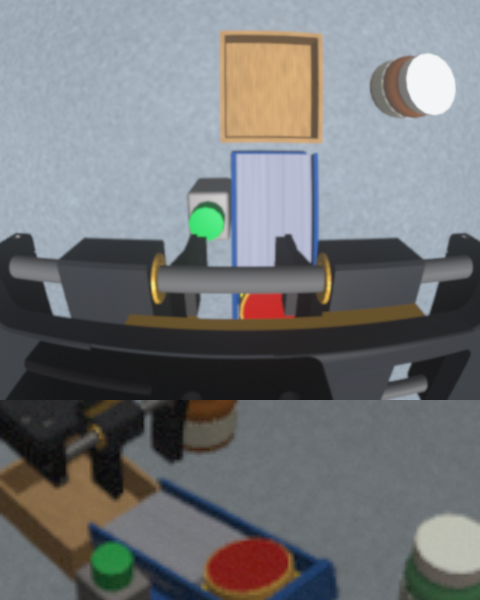

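The wrist view shows the chute aligned with the tool. The button is at about (287,222) in the full frame, at the left fingertip, and the right finger is over the chute. I'll check the button position by the fisheye model.

```bash
python3 - <<'E'
from h import *
from scipy.spatial.transform import Rotation as Ro
o=env.get_obs(); w=env.read_camera('wrist'); im=w['image']
R=Ro.from_euler('xyz',o['tool_rot'],degrees=True).as_matrix(); M=np.array(w['mount']); K=np.array(w['camera_matrix'])
def at(uv,z):
    d=(np.array(uv)-K[:2,2])/K[0,0]; r=np.hypot(*d); v=np.array([*(d/r*np.sin(r)),np.cos(r)])
    v=R@M[:3,:3]@v; c=o['tool_pos']+R@M[:3,3]; return c+v*(z-c[2])/v[2]
hsv=cv2.cvtColor(im,cv2.COLOR_RGB2HSV); H,S,V=cv2.split(hsv)
m=((H>50)&(H<85)&(S>120)&(V>100)); ys,xs=np.nonzero(m); print('green bbox',xs.min(),xs.max(),ys.min(),ys.max(),m.sum())
m2=m&(V>215); ys,xs=np.nonzero(m2); print('top',xs.min(),xs.max(),ys.min(),ys.max(), np.percentile(V[m],[10,50,90]))
ex=R[:,0]; ey=R[:,1]; print('toolx',ex,'tooly',ey)
def rel(p): d=p-o['tool_pos']; return np.round([d@ex*1e3,d@ey*1e3],1)
for n,p in (('L',(xs.min(),222)),('R',(xs.max(),222)),('top far',(287,ys.min())),('bot',(287,ys.max())),('c',(287,222))): print(n,rel(at(p,.084)))
print('walls at y: row 200',rel(at((80+231,200),.0694)),rel(at((80+317,200),.0694)), 'tri btn',rel(np.array([.4985,-.078,.084])))
for u,v in((311,152),(395,152)): print('end',rel(at((u,v),.06)),at((u,v),.06))
E
```

```text
green bbox 268 301 204 238 944
top 269 300 208 238 [166. 228. 234.]
toolx [-1.78259876e-01  9.83983374e-01 -3.68364523e-04] tooly [0.98397983 0.17826022 0.00264199]
L [ -2.1 -40.3]
R [ -2.  -16.5]
top far [  9. -26.]
bot [-15.1 -26.9]
c [ -2.  -26.4]
walls at y: row 200 [11.4 -8.5] [11.3 60.7] tri btn [ -1.4 -27.4]
end [48.3 -8.5] [ 0.50831642 -0.02569699  0.06      ]
end [49.1 59.4] [ 0.57495655 -0.01287323  0.06      ]
```

Two independent measurements agree: the button is at tool (-2, -27) mm, and the chute centre line is at +26. I'll nudge 2 mm upslope and descend.

apply_moves(
  targets=[
    [[0, -2, -20], [0, 0, 0]],
    [[0, -2, -40], [0, 0, 0]],
    [[0, -2, -53], [0, 0, 0]],
    [[0, -2, -53], [0, 0, 0]],
    [[0, -2, -53], [0, 0, 0]],
  ],
)

```text
time_s: 3.65
tool_pos: [0.5245, -0.0738, 0.0903]
tool_rot: [179.9, 0.0, 100.3]
force: [0.2, -0.5, 0.3]
grip_width: 0.0389
```

apply_moves(
  targets=[
    [[0, 0, -2], [0, 0, 0]],
    [[0, 0, -4], [0, 0, 0]],
    [[0, 0, -6], [0, 0, 0]],
    [[0, 0, -8], [0, 0, 0]],
    [[0, 0, -8], [0, 0, 0]],
    [[0, 0, -8], [0, 0, 0]],
  ],
)

```text
time_s: 4.25
tool_pos: [0.5245, -0.0737, 0.082]
tool_rot: [179.9, 0.0, 100.3]
force: [-0.4, -0.1, 3.5]
grip_width: 0.0391
```

Contact at about 3.5 N and z = 82 mm, as expected. Now the press.

apply_moves(
  targets=[
    [[0, 0, -2], [0, 0, 0]],
    [[0, 0, -4], [0, 0, 0]],
    [[0, 0, -6], [0, 0, 0]],
    [[0, 0, -8], [0, 0, 0]],
    [[0, 0, -9], [0, 0, 0]],
    [[0, 0, -9], [0, 0, 0]],
    [[0, 0, -9], [0, 0, 0]],
    [[0, 0, -9], [0, 0, 0]],
  ],
)

```text
time_s: 5.05
tool_pos: [0.5245, -0.0737, 0.073]
tool_rot: [179.9, 0.0, 100.3]
force: [0.6, 0.3, 6.7]
grip_width: 0.0394
```

```bash
python3 - <<'E'
from h import *
o=env.get_obs(); print(o['tool_pos'],o['force'])
s=env.read_camera('side');t=env.read_camera('top');w=env.read_camera('wrist')
f=lambda i:cv2.resize(i,(480,300),interpolation=2)
save(np.vstack([f(s['image'][190:290,270:430]),f(w['image'][130:380,120:520])]),'p1.png')
for c in (s,t): print([(round(r['conf'],2),r['rect']) for r in env.regions_of(c,'tin')])
E
```

```text
[ 0.52450109 -0.07373314  0.07298081] [0.59854397 0.29447    6.73772381]
[(0.88, [330.0, 317.2, 371.1, 363.7]), (0.81, [327.4, 229.2, 357.8, 252.8]), (0.55, [301.0, 245.6, 312.6, 255.2])]
[(0.9, [482.1, 249.5, 497.9, 286.3])]
```

View pics/p1.png

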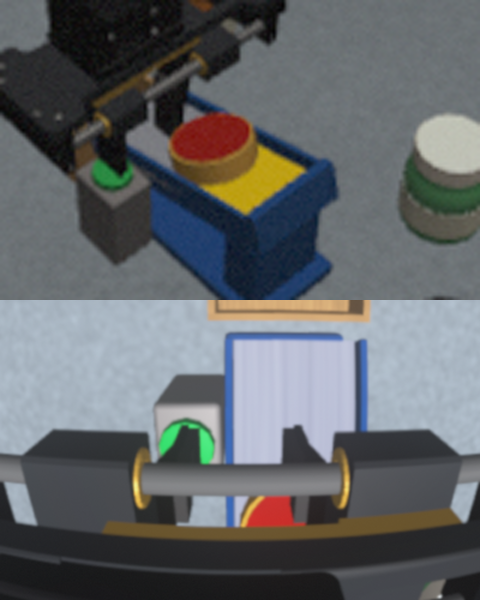

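The side view shows the tin out of the yellow pocket, at crop (212,145), resting against the chute finger. The other finger still holds the button down. I'll wait briefly, then check it is at rest and where it lies.

apply_moves(
  targets=[
    [[0, 0, 0], [0, 0, 0]],
    [[0, 0, 0], [0, 0, 0]],
    [[0, 0, 0], [0, 0, 0]],
    [[0, 0, 0], [0, 0, 0]],
    [[0, 0, 0], [0, 0, 0]],
  ],
)

```text
time_s: 5.8
tool_pos: [0.5245, -0.0737, 0.073]
tool_rot: [179.9, 0.0, 100.3]
force: [1.3, 0.4, 5.8]
grip_width: 0.0386
```

```bash
python3 - <<'E'
from h import *
print(env.get_obs()['force'],env.get_obs()['tool_pos'])
yaw=np.radians(100.2); eh=np.array([np.cos(yaw),np.sin(yaw),0]); ey=np.array([-np.sin(yaw),np.cos(yaw),0])*1
ex=eh*np.cos(.2618)-np.array([0,0,np.sin(.2618)]); ez=np.cross(ex,ey)
O=np.array([.5645,-.1393,.0974])-1.9e-3*ex-13e-3*ez; O[2]=.085
for k in range(2):
    s=env.read_camera('side'); H,S,V=cv2.split(cv2.cvtColor(s['image'],cv2.COLOR_RGB2HSV))
    m=(((H<6)|(H>174))&(S>180)&(V>60)).astype(np.uint8); m[270:]=0; m[:,400:]=0; m[:215]=0
    M=cv2.moments(m,True); uv=(M['m10']/M['m00'],M['m01']/M['m00'])
    o,d=ray(s,uv); t=((O+.018*ez-o)@ez)/(d@ez); p=o+t*d-.018*ez-O
    print(np.round(uv,2),M['m00'],'tin chute xy mm',np.round([p@ex*1e3,p@ey*1e3],1))
    for n,g in (('jar_red',0),('jar_green',0),('jar_dark',0)):
        if k: print(n,[(round(r['conf'],2),[int(x) for x in r['rect']]) for r in env.regions_of(s,n)][:2])
E
```

```text
[1.27677691 0.40741696 5.81614004] [ 0.52449273 -0.07374431  0.07300442]
[339.92 235.28] 281.0 tin chute xy mm [38.4 -1. ]
[339.97 235.29] 282.0 tin chute xy mm [38.3 -1.1]
jar_red [(0.54, [331, 187, 349, 198])]
jar_green [(0.57, [405, 229, 435, 272])]
jar_dark [(0.75, [397, 289, 432, 336]), (0.66, [403, 229, 436, 271])]
```

```bash
python3 -c "
from cell import env
print(env.sign_off())"
```

```text
the job is handed in; nothing more can be done
None
```

I pressed the green button about 11 mm with one finger, and the tin popped out of its pocket and came to rest against the other finger on the chute. I handed the job in at about 6 s with the arm holding that pose.

- **Tin position:** it lies about 38 mm down the slope, 1 mm off the centre line. Two successive pictures gave the same place to within 0.1 mm, so it is at rest.
- **Hold on the tin:** the wrist force was about 6 N, which is almost all the button spring, so I could not measure the contact with the tin separately. I infer it from the 15° slope being too steep for a slick tin to rest on unheld, and from the tin lying about where the finger would stop it.
- **Jars:** the green and dark jars were found where they stood. The network saw only part of the amber jar, probably because the gripper is in front of it. The arm went nowhere near it.
- **Not checked directly:** I did not measure the tin's tilt. Its upslope edge may still rest on the pocket floor, which should be raised about 1.4 mm above the deck; I estimate a tilt of about 0.04 rad, against the 0.15 rad limit.

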